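# Roll the spare grinding wheel into its rack

## Task

Roll the spare grinding wheel along the bench on its rim to the wheel rack and into the empty bay, without lifting it or letting it fall. Push it in past the sprung keeper until you feel it meet the stop, press it home there with about a kilogram's push (10 N) more than the keeper's drag - no harder, for the wheel is brittle - and leave it standing against the stop. Do not disturb the other wheel or the things on the bench.

Things in the scene. Friction and masses are not known exactly. Their poses are not given: they have to be found in the camera images.
- wheel: Spare grinding wheel: grey disc, diameter 125 mm, 20 mm thick, 0.4-0.7 kg, standing free on its flat rim (tips if leant over 9 deg). Origin: its centre, 62.5 mm up. y = the disc's axis; at the start z is up and x is its heading to the rack, within 0.12 rad of the bay's. Starts at rack x = -330 to -260 mm, within 15 mm of the bay's centre line. Rolling drag soon stops it when let go slowly.
- rack: Plywood rack fixed to the bench: two bays side by side, panels 95 mm high, open on top and in front, no floor. Origin: on the bench in the empty bay, 62.5 mm in front of the backboard, on the bay's centre line. x runs level into the bay, z up. The fixed panel's face is at y = -10 mm, from x = -12 mm to the backboard. A wheel that is home has its centre between x = -23 and -3 mm (see backboard).
- mouth (a point): Middle of the empty bay's front, at rack x = -40 mm, y = 0, 62.5 mm up (axes as the rack's). Thin splayed lips, 30 degrees, stand 48 mm apart here and close in to the panel and keeper at x = -12 mm. The bench in front is clear. When the wheel bears on the stop, friction on the bench takes up to half of the push above the drag.
- keeper (a joint): Sprung wooden keeper plate opposite the fixed panel: how far (m) it is pushed aside, towards rack +y. At 0 its face is at rack y = +7 mm; the wheel pushes it 3 mm aside, where it presses with about 4 N (0.7 N per mm). It makes the wheel drag: 3 to 10 N of push in the bay, up to 20 N at the lips while it squares the wheel up, not the same each time; it holds the wheel where it is left.
- backboard: Upright board across the bays' far end, with the empty bay's stop: a wooden bar through the board at wheel-centre height, clamped anywhere from 3 to 23 mm proud of its front face for other wheel sizes. How far is not measured: feel for it. It is stiff: the push rises at once. Under 3 N on it does not seat the wheel, over 16 N may crack it. Origin: on the bench, middle of the front face.
- stored_wheel: Another wheel of the same kind, standing in the other bay, centred at rack y = -85 mm. Origin: its centre. Leave alone.
- plane: Iron bench plane, 235 x 56 mm, 115 mm high, on the bench. Origin: under its middle. Leave alone.
- mallet: Joiner's wooden mallet lying on the bench, head 65 x 130 x 90 mm, 343 mm long. Origin: on the bench under the handle, 130 mm from the head's middle. Leave alone.
- bottle: Clear plastic bottle, 66 mm diameter, 200 mm tall. Origin: under its middle. Leave alone.
There are look-alikes about, which are no part of the job. What is shaped like the wheel but orange or pink is not meant.

How it is judged:
On the way, in this order (a step that is already met when the one before it is completed fails the run):
1. the wheel has rolled on its rim through most of half a turn on the way to the rack (angle between wheel's own z axis and vertical above 2.2 rad and x of wheel in the frame of rack below -0.05 m).
2. the wheel is in the empty bay and is pressed on the stop with 3 N or more (contact force between wheel and backboard above 3 N and x of wheel in the frame of rack above -0.026 m and y of wheel in the frame of rack between -0.01 and 0.01 m), for 0.2 s.
At the end, for the whole second after the job is handed in: The wheel stands upright on the bench in the empty bay, released and at rest, its rim touching the stop, its centre within 3 mm of the bay's centre line and its axis within 4 degrees of square to the bay (x of wheel in the frame of rack above -0.026 m and y of wheel in the frame of rack between -0.003 and 0.003 m and height (world z) of wheel below 0.0655 m and angle between the y axis of wheel and the y axis of rack, either way round below 0.07 rad and linear speed of wheel below 0.01 m/s and contact force between wheel and backboard above 0.05 N).
It fails at once if the wheel is lifted off the bench (its centre more than 8 mm above its rolling height) (height (world z) of wheel above 0.0705 m).
It fails at once if the wheel leans more than 20 degrees or falls (angle between wheel's own y axis and vertical below 1.22 rad or angle between wheel's own y axis and vertical above 1.92 rad).
It fails at once if the wheel is rammed: more than 16 N between it and the stop or backboard (contact force between wheel and backboard above 16 N).
It fails at once if the stored wheel is disturbed (moved 10 mm) (distance of stored_wheel from where it was at the start of the episode above 0.01 m).
It fails at once if the plane, mallet or bottle is disturbed (moved 20 mm) (distance of any of plane, mallet, bottle from where it was at the start of the episode above 0.02 m).
It also fails if it takes over 64 s, if anything falls off the work surface, if the arm or the gripper's body presses on something with over 40 N, if the wrist force passes 120 N, or if a joint passes its speed limit or range.

## Robot

A 7-joint arm with a two-finger parallel gripper is mounted at the origin on the work surface. World frame = base frame: x ahead of the robot, y to its left, z up, the work surface at z = 0. Lengths are in m, angles in rad, forces in N, time in s.
With the tool pointing down it reaches from about 0.425 to 0.875 m from the base axis. Payload 4.7 kg.
Tool frame: the origin (TCP) lies on the centre line of the jaws, within the pads' length; the fingertips stand 14 mm ahead of it and the grasp point (between the pads) lies 5 mm behind it; z points along the fingers, y is the line along which they close (so a half turn about z gives the same grasp; the last joint's range is limited). The gripper opens to 85 mm and grips with 20 to 120 N. Pads are 22 mm wide; open, the fingers measure 114 mm over their backs; the gripper's body (76 mm by 85 mm) begins 54 mm behind the grasp point. The pads swing forward as they close: fully open they stand 13 mm farther back than shut.
Start: joints at [1.137, 0.321, -0.07, 1.45, 0.023, 1.371, -0.057], TCP at [0.281, -0.586, 0.245] pointing down, gripper open.
Joint ranges: [-2.86, 2.86], [-0.3, 2.09], [-1.38, 1.24], [0.06, 2.45], [-1.56, 4.7], [0.09, 2.05], [-2.69, 2.69]. Speed limits (rad/s): [2.57, 2.57, 3.14, 3.14, 3.14, 3.14, 3.14].

## Interface

Orientations are given as a rotation vector (axis times angle).
In Python, from rig import readout, cams, job gives the robot as it stands. The module is installed in compiled form; this text tells all that it offers.
- The arm moves only by the tool drive_tool, never from a script. Its argument "targets" is a list that holds one entry, the list of rows, each a list of 7 numbers: the finger opening in m, from 0 to 0.0854, then the shift along the tool's x, y, z in m, then the turn, a rotation vector about the tool's x, y, z in degrees. A call has 1 to 20 rows; each row is the pose to reach, as a shift and turn from the pose commanded when the call began, along the tool's axes at that moment; what a row does not reach only later rows make up. A row lasts 1/8 s, in which the tool goes at most 62.5 mm and 10.7 degrees, less where a joint would pass 70% of its speed; a pose out of reach is approached as far as the arm can. A call with a gripper value outside its range is refused whole. The fingers move at their own pace and stop on an object; the grip force is fixed at half the most. Time passes only in rows, so rows that repeat a pose let the fingers close. It gives the time, the measured TCP pose, the force, the opening and the grip force at its end, in the units of the state.
- readout.observe(): the state, without advancing time (a new reading comes with each control period).
- cams.grab_frame(name): name is "scene" or "top" or "wrist"; returns a dict with "image" (400x640x3 uint8, blue, green, red), "z_map" (400x640 float32, m along the optical axis (not along the pixel's ray), 0 where there is no reading), "camera_matrix" (3x3 intrinsics, pixels), "R" (3x3) and "t" (3): a world point X has camera coordinates R X + t; the wrist camera has in their place "hand_eye" (4x4, takes a point from camera to tool coordinates, whose origin is the TCP and whose axes are the flange's). Camera axes: x right, y down, z forward; pixel columns grow to the right and rows downward; lengths in m; the calibration is good to about 2 mm. A picture is of the moment at which its call begins: read the wrist's pose just before it.
- job.close_job(): hands the job in; it is judged then, once.
The state is a dict: "time": time; "joint_positions": joint angles; "dq": joint speeds; "effort": joint torques, N m; "position": TCP position; "ee_rot": TCP orientation; "contact_force": force on the tool from outside, world axes, zero at the start; "torque": the same for the moment, N m; "opening": finger opening in m; "gripper_force": force on a finger pad.
Only numpy, scipy, OpenCV 4.12 (cv2) and the standard library are available. Lean on these libraries where they do the work, as an engineer would, in place of code of your own. Each camera call takes 0.05 s, during which the arm holds its last target. There are 200 camera calls.

## Working session

There is one attempt and no reset: what is moved stays moved. The work goes in short steps, Python scripts to look and compute and a tool call to move; the robot and the scene stay as the last step left them, time stands still between calls to the robot, and variables do not carry over. Pictures are saved under pics/ and viewed, at most 11 in all, crops included, and the job is handed in when it is done.

Besides the shell and the picture viewer there is one more tool, called as name([rows], argument=value, ...), one row to a line, values as JSON. drive_tool: Moves the arm, as the interface text tells. Its arguments: {"type":"object","properties":{"targets":{"type":"array"}},"required":["targets"]}

```bash
mkdir -p pics
python3 - <<'E'
from rig import readout,cams
import cv2,numpy as np,pickle
s=readout.observe();print(s)
for n in("scene","top"):
    f=cams.grab_frame(n);pickle.dump(f,open(n+'.pkl','wb'));cv2.imwrite(f'pics/{n}0.png',f['image']);print(n,f['camera_matrix'],f['R'],f['t'])
E
```

```text
{'time': 0.0, 'joint_positions': array([ 1.13713872,  0.32184243, -0.07008147,  1.45165801,  0.02259053,
        1.37079629, -0.05686505]), 'dq': array([-9.20690343e-04, -9.20826839e-05, -1.77970294e-03, -7.08875412e-04,
        3.69936286e-04,  1.59053791e-03, -3.37526347e-04]), 'effort': array([ 2.46143100e-04, -4.93581390e+01, -3.81744336e-01, -3.14324212e+01,
        1.30573689e-02,  1.15813018e-02, -9.21957422e-06]), 'position': array([ 0.28115446, -0.58548922,  0.24421936]), 'ee_rot': array([-3.06136744e+00, -6.97157191e-01,  8.03801422e-04]), 'contact_force': array([-0.47293038, -0.03816719,  0.3578222 ]), 'torque': array([-0.00785332,  0.0063478 ,  0.03096264]), 'gripper_force': 0.0, 'opening': 0.08532559057567099}
scene [[363.99088212   0.         322.73086802]
 [  0.         363.99088212 200.31020476]
 [  0.           0.           1.        ]] [[-0.48257726  0.87554876 -0.02309868]
 [ 0.48412761  0.24467392 -0.84009234]
 [-0.72989016 -0.41659217 -0.5419514 ]] [ 0.21698421 -0.2528777   1.38926049]
top [[409.87014413   0.         321.09120947]
 [  0.         409.87014413 194.38990209]
 [  0.           0.           1.        ]] [[ 8.00628246e-05 -9.99985470e-01  5.39003661e-03]
 [-9.72291511e-01 -1.33788133e-03 -2.33767891e-01]
 [ 2.33771706e-01 -5.22197072e-03 -9.72277492e-01]] [0.07674274 0.59024439 0.99850206]
```

View pics/scene0.png

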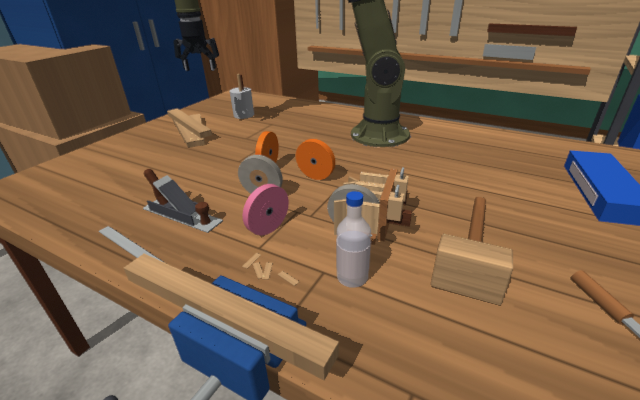

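View pics/top0.png

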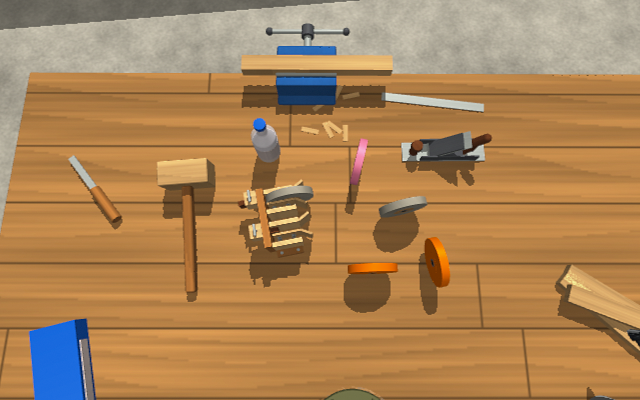

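The scene view shows the spare wheel at about (262,175) and the rack at (370,205). In the top view the wheel is at (403,207) and the rack at (275,215). The stored wheel (290,193) is in the far bay, and the empty bay is on the robot's side, opening to the right (world -y). Next I take points from the depth maps.

```bash
cat > h.py <<'E'
import numpy as np,cv2,pickle
def pts(f):
    K=f['camera_matrix'];z=f['z_map'];v,u=np.indices(z.shape)
    P=np.stack([(u-K[0,2])/K[0,0]*z,(v-K[1,2])/K[1,1]*z,z],-1)
    if 'R' in f: return (P-f['t'])@f['R']
    return P
E
python3 - <<'E'
from h import *
f=pickle.load(open('top.pkl','rb'));W=pts(f);im=f['image'];hsv=cv2.cvtColor(im,cv2.COLOR_BGR2HSV)
print('bench z',np.median(W[300:320,400:450,2]))
def fit(name,x0,x1,y0,y1):
    m=np.zeros(im.shape[:2],bool);m[y0:y1,x0:x1]=1
    m&=(hsv[...,1]<60)&(W[...,2]>.03)&(f['z_map']>0)
    p=W[m];t=p[p[:,2]>p[:,2].max()-.03];(c,sz,a)=cv2.minAreaRect(p[:,:2].astype(np.float32)*1000)
    print(name,m.sum(),p.min(0),p.max(0),c,sz,a,'top',t.mean(0))
    for s in(p,):
        d=s[:,:2]-s[:,:2].mean(0);u=np.linalg.svd(d,full_matrices=0)[2][0];print(u,np.degrees(np.arctan2(u[1],u[0])))
fit('wheel',370,435,190,222);fit('stored',262,318,180,205)
# rack height map
m=np.zeros(im.shape[:2],bool);m[175:260,232:322]=1;m&=(W[...,2]>.08)&(W[...,2]<.102)
p=W[m];
fs=pickle.load(open('scene.pkl','rb'));Q=pts(fs);q=Q[(Q[...,2]>.08)&(Q[...,2]<.102)]
H=np.full((500,800,3),255,np.uint8)  # 0.5mm/px ; x 0.4..0.65 up, y -0.15..0.25
def dr(a,c):
    for x,y,_ in a:
        i,j=int((.70-x)*1600),int((.25-y)*1600)
        if 0<=i<500 and 0<=j<800: cv2.circle(H,(j,i),1,c,-1)
dr(q,(0,0,255));dr(p,(0,0,0))
for k in range(0,8): cv2.putText(H,f'{.25-k*.0625:.3f}',(k*100,495),0,.4,(255,0,0));cv2.putText(H,f'{.70-k*.0625:.3f}',(0,k*100+8),0,.4,(255,0,0))
cv2.imwrite('pics/hm.png',H)
E
```

```text
bench z -0.0002642359968192664
wheel 505 [ 0.53605794 -0.19188375  0.03014112] [ 0.5761642  -0.07324604  0.12785725] (557.4390869140625, -132.2450714111328) (21.236623764038086, 118.18983459472656) 13.076641082763672 top [ 0.55653628 -0.13190782  0.11602486]
[ 0.20314362 -0.97914895] -78.27915012645663
stored 504 [0.56685183 0.10058204 0.03075048] [0.60541873 0.22022551 0.12847706] (581.9524536132812, 160.54281616210938) (28.642282485961914, 120.80926513671875) 9.94145393371582 top [0.58507319 0.15943093 0.11568986]
[ 0.16026937 -0.98707331] -80.77746817424693
```

View pics/hm.png

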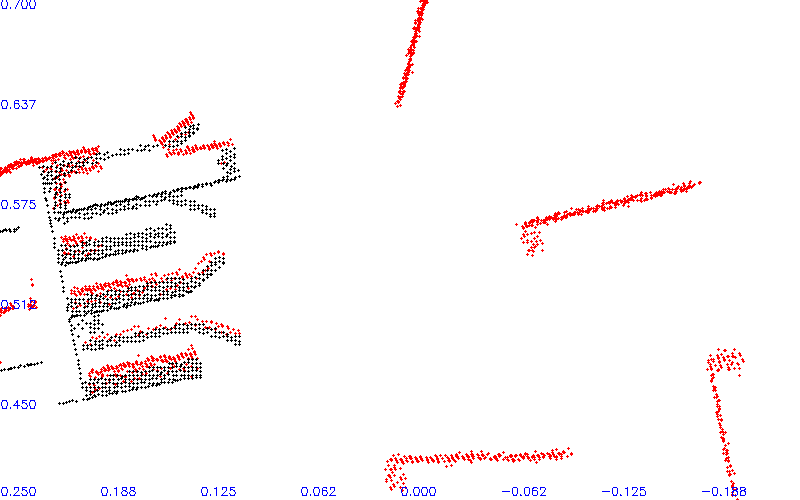

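drive_tool([
  [[0.05,0.05,-0.04,-0.03,0,0,-8],[0.05,0.1,-0.08,-0.06,0,0,-16],[0.05,0.15,-0.12,-0.09,0,0,-24],[0.05,0.2,-0.16,-0.11,0,0,-32],[0.05,0.24,-0.2,-0.116,0,0,-40],[0.05,0.28,-0.24,-0.116,0,0,-48],[0.05,0.32,-0.27,-0.116,0,0,-56],[0.05,0.36,-0.31,-0.116,0,0,-64],[0.05,0.41,-0.35,-0.116,0,0,-70],[0.05,0.465,-0.392,-0.116,0,0,-75],[0.05,0.465,-0.392,-0.116,0,0,-75],[0.05,0.465,-0.392,-0.116,0,0,-75],[0.05,0.465,-0.392,-0.116,0,0,-75]],
])

```text
time: 1.72
position: [0.5304, -0.0334, 0.361]
ee_rot: [-2.01, -2.415, 0.002]
contact_force: [-0.7, -0.9, 0.5]
opening: 0.05
gripper_force: 0.0
```

Run:
```python
from rig import readout,cams
import cv2,numpy as np,pickle
s=readout.observe();print(s)
f=cams.grab_frame('wrist');f['pos']=s['position'];f['rot']=s['ee_rot'];pickle.dump(f,open('w1.pkl','wb'));cv2.imwrite('pics/w1.png',f['image']);print(f['camera_matrix'],f['hand_eye'])
```

```text
{'time': 1.725, 'joint_positions': array([ 0.60703709,  0.0689181 , -0.62515282,  1.5321105 ,  0.04115269,
        1.55439701,  0.16497764]), 'dq': array([ 0.00613205, -0.00231006,  0.00167789, -0.00103634, -0.00450382,
       -0.00156507, -0.00158443]), 'effort': array([-7.21480865e-01, -3.05810881e+01, -1.83709648e+00, -3.20979095e+01,
       -5.91299683e-02, -5.76260602e-03,  5.06291508e-04]), 'position': array([ 0.53040804, -0.03335034,  0.36100231]), 'ee_rot': array([-2.00951741e+00, -2.41474450e+00,  1.82965617e-03]), 'contact_force': array([-0.6816454 , -0.86115018,  0.46544309]), 'torque': array([-0.02619591,  0.02744726, -0.02281775]), 'gripper_force': 0.0, 'opening': 0.0499830023923083}
[[298.38413355   0.         316.58003674]
 [  0.         298.38413355 199.03999466]
 [  0.           0.           1.        ]] [[ 3.58803303e-04 -9.46310235e-01 -3.23259663e-01  8.33961942e-02]
 [ 9.99999346e-01 -1.13765903e-05  1.14325694e-03  6.20090616e-04]
 [-1.08555333e-03 -3.23259862e-01  9.46309613e-01 -1.28168727e-01]
 [ 0.00000000e+00  0.00000000e+00  0.00000000e+00  1.00000000e+00]]
```

View pics/w1.png

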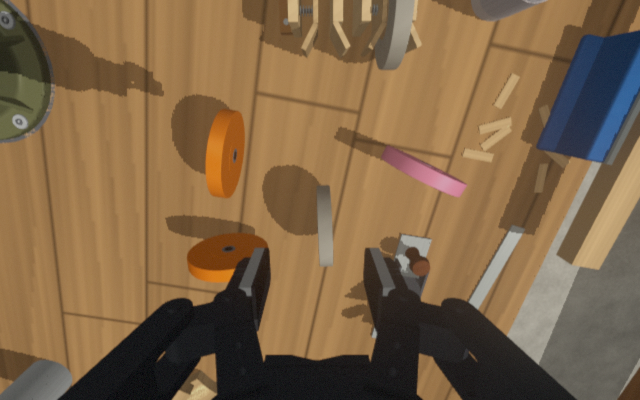

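The wrist view shows the spare wheel's tread from (323,185) to (327,265). The empty bay's lips are cut off at the top, around (310-340,40). I move on 0.13 m so the rack is fully in view.

drive_tool([
  [[0.05,0.06,0,0,0,0,0],[0.05,0.12,0,0,0,0,0],[0.05,0.14,0,0,0,0,0],[0.05,0.14,0,0,0,0,0],[0.05,0.14,0,0,0,0,0]],
])

```text
time: 2.4
position: [0.5055, 0.1037, 0.3612]
ee_rot: [2.01, 2.414, -0.001]
contact_force: [0.5, -0.1, 0.2]
opening: 0.0501
gripper_force: 0.0
```

```bash
cat >> h.py <<'E'
from scipy.spatial.transform import Rotation as Ro
def grabw(name):
    from rig import readout,cams
    s=readout.observe();f=cams.grab_frame('wrist');f['pos']=s['position'];f['rot']=s['ee_rot'];pickle.dump(f,open(name+'.pkl','wb'));return f
def wpts(f):
    T=f['hand_eye'];P=pts(f)@T[:3,:3].T+T[:3,3]
    return P@Ro.from_rotvec(f['rot']).as_matrix().T+f['pos']
def hm(A,path,x0,x1,y0,y1,zlo,zhi,s=4000):
    # colour-by-height plan view, row=x down, col=-y
    H=np.full((int((x1-x0)*s),int((y1-y0)*s),3),255,np.uint8)
    for f,W in A:
        m=(W[...,2]>zlo)&(W[...,2]<zhi)&(W[...,0]>x0)&(W[...,0]<x1)&(W[...,1]>y0)&(W[...,1]<y1)
        for p,c in zip(W[m],f['image'][m]): cv2.circle(H,(int((y1-p[1])*s),int((x1-p[0])*s)),2,[int(k) for k in c],-1)
    cv2.imwrite(path,H)
E
python3 - <<'E'
from h import *
f=grabw('w2');W=wpts(f);print(f['pos'])
print('bench',np.median(W[150:200,150:200,2]))
hsv=cv2.cvtColor(f['image'],cv2.COLOR_BGR2HSV)
for n,b in(('w1',(.50,.60,-.22,-.04)),('w2',(.50,.60,-.22,-.04)),('w2',(.55,.63,.06,.24))):
    g=pickle.load(open(n+'.pkl','rb'));V=wpts(g);hs=cv2.cvtColor(g['image'],cv2.COLOR_BGR2HSV)
    m=(hs[...,1]<60)&(V[...,2]>.09)&(V[...,2]<.135)&(V[...,0]>b[0])&(V[...,0]<b[1])&(V[...,1]>b[2])&(V[...,1]<b[3])
    p=V[m][:,:2].astype(np.float32);print(n,m.sum(),V[m].max(0),p.mean(0),cv2.minAreaRect(p*1000))
    d=p-p.mean(0);u=np.linalg.svd(d,full_matrices=0)[2][0];print(np.degrees(np.arctan2(u[1],u[0])))
hm([(f,W)],'pics/rk.png',.44,.58,.06,.24,.085,.1)
cv2.imwrite('pics/w2c.png',cv2.resize(f['image'][0:200,200:470],None,fx=2.9,fy=2.9))
E
```

```text
[0.50545312 0.10368481 0.36115133]
bench -0.0004037433303311355
w1 936 [ 0.57990085 -0.07833734  0.12636635] [ 0.5588638  -0.12098762] ((560.7823486328125, -128.98736572265625), (19.134384155273438, 101.5457992553711), 12.898771286010742)
-76.86579
w2 715 [ 0.57787001 -0.07790428  0.12667512] [ 0.55742127 -0.11458746] ((560.0385131835938, -126.36647033691406), (18.763080596923828, 96.10343933105469), 12.731744766235352)
-77.06027
w2 1395 [0.60716413 0.21653059 0.12715918] [0.58823764 0.16533457] ((589.52392578125, 161.42324829101562), (20.149030685424805, 109.51242065429688), 11.370624542236328)
-79.20591
```

View pics/rk.png

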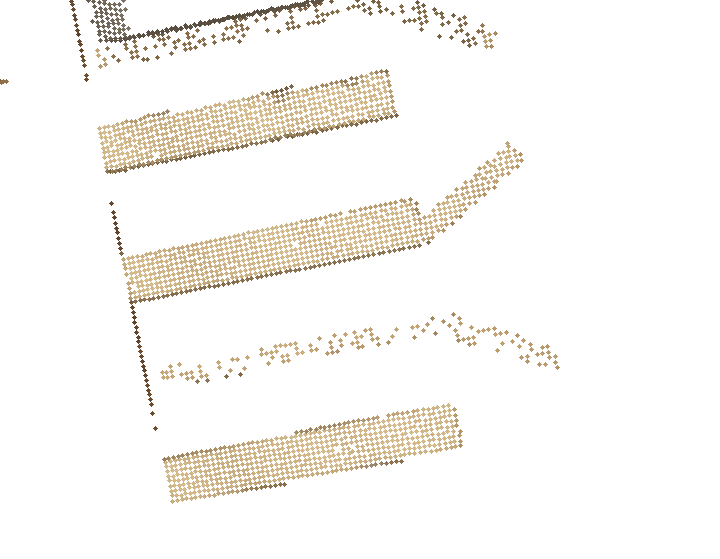

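View pics/w2c.png

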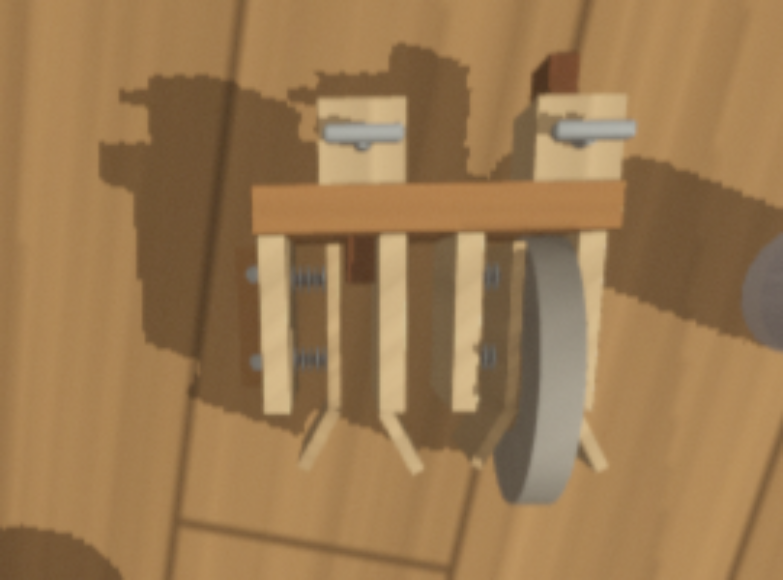

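The plan view shows the empty bay clearly. The fixed panel's face runs from (131,301) to (421,246), which puts the rack heading at yaw 100.9° and its origin at about (0.507,0.144). The stored wheel checks at y=-85. The spare wheel is at rack x≈-283, y≈-2 mm, turned about 2° off, and the dark stop bar is about 20 mm proud. I grip the wheel where it stands to square it up.

drive_tool([
  [[0.05,-0.06,0.003,0.02,0,0,-0.4],[0.05,-0.12,0.006,0.04,0,0,-0.4],[0.05,-0.18,0.009,0.06,0,0,-0.4],[0.05,-0.235,0.011,0.08,0,0,-0.4],[0.05,-0.243,0.011,0.12,0,0,-0.4],[0.05,-0.243,0.011,0.17,0,0,-0.4],[0.05,-0.243,0.011,0.21,0,0,-0.4],[0.05,-0.243,0.011,0.24,0,0,-0.4],[0.05,-0.243,0.011,0.265,0,0,-0.4],[0.05,-0.243,0.011,0.281,0,0,-0.4],[0.05,-0.243,0.011,0.281,0,0,-0.4],[0.05,-0.243,0.011,0.281,0,0,-0.4]],
])

```text
time: 3.95
position: [0.5614, -0.131, 0.0813]
ee_rot: [1.997, 2.423, 0.001]
contact_force: [-0.4, 0.1, 0.4]
opening: 0.05
gripper_force: 0.0
```

Run:
```python
from h import *
from rig import readout
s=readout.observe();print(s['position'],s['ee_rot'],s['contact_force'])
f=grabw('w3');cv2.imwrite('pics/w3.png',f['image'][100:])
```

```text
[ 0.56139854 -0.13101742  0.08126891] [1.99692640e+00 2.42329560e+00 7.86954605e-04] [-0.43953794  0.05645654  0.40827666]
```

View pics/w3.png

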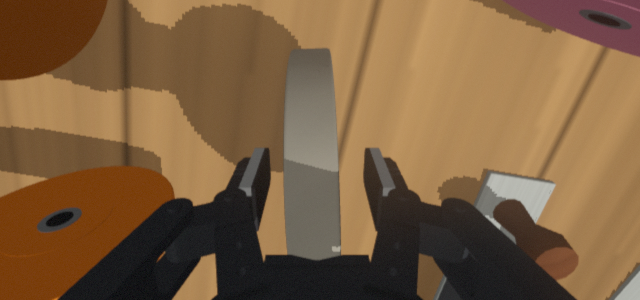

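The wheel stands between the pads with clearance on both sides (tread at 285-340 px, pads at 268 and 365). I close, shift 2 mm to the bay line, and open again.

drive_tool([
  [[0.03,0,0,0,0,0,0],[0.024,0,0,0,0,0,0],[0.02,0,0,0,0,0,0],[0.016,0,0,0,0,0,0],[0.016,0,0,0,0,0,0],[0.016,0,0,0,0,0,0],[0.016,0,-0.001,0,0,0,0],[0.016,0,-0.002,0,0,0,0],[0.016,0,-0.002,0,0,0,0],[0.016,0,-0.002,0,0,0,0]],
])

```text
time: 5.25
position: [0.56, -0.1306, 0.0808]
ee_rot: [1.995, 2.424, 0.003]
contact_force: [3.3, 1.2, 2.3]
opening: 0.0193
gripper_force: 58.6
```

drive_tool([
  [[0.024,0,0,0,0,0,0],[0.03,0,0,0,0,0,0],[0.04,0,0,0,0,0,0],[0.04,0,0,0,0,0,0],[0.04,0,0,-0.03,0,0,0],[0.04,0,0,-0.08,0,0,0],[0.02,-0.05,0,-0.08,0,0,0],[0.0,-0.1,0,-0.08,0,0,0],[0.0,-0.1,0,-0.08,0,0,0],[0.0,-0.1,0,-0.03,0,0,0],[0.0,-0.1,0,0.012,0,0,0],[0.0,-0.1,0,0.012,0,0,0]],
])

```text
time: 6.75
position: [0.5749, -0.2271, 0.0647]
ee_rot: [-1.991, -2.42, 0.003]
contact_force: [-0.9, 0.7, 0.3]
opening: -0.0
gripper_force: 0.0
```

Run:
```python
from h import *
f=grabw('w4');V=wpts(f);hs=cv2.cvtColor(f['image'],cv2.COLOR_BGR2HSV)
print(f['pos'],f['rot'])
m=(hs[...,1]<60)&(V[...,2]>.09)&(V[...,2]<.135)&(V[...,0]>.5)&(V[...,0]<.6)&(V[...,1]>-.2)&(V[...,1]<-.04)
p=V[m][:,:2].astype(np.float32);print(m.sum(),V[m].max(0),V[m].min(0),cv2.minAreaRect(p*1000))
cv2.imwrite('pics/w4.png',f['image'][:])
```

```text
[ 0.57490289 -0.2270649   0.06471727] [-1.990749   -2.42001032  0.00295151]
18622 [ 0.58037278 -0.12424171  0.1271052 ] [ 0.55021575 -0.18922165  0.09187117] ((566.0823974609375, -157.39675903320312), (20.030916213989258, 63.82243347167969), 11.389707565307617)
```

View pics/w4.png

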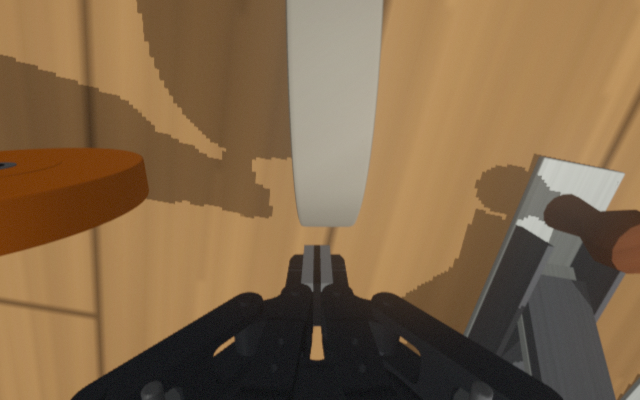

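The wheel stands upright at 300-355 px, with the closed fingers about 4 mm to its left and 21 mm behind. I centre them, open slightly for a wide pushing face, and push gently.

drive_tool([
  [[0.01,0,0.0045,-0.003,0,0,0],[0.01,0,0.0045,-0.003,0,0,0],[0.01,0.005,0.0045,-0.003,0,0,0],[0.01,0.01,0.0045,-0.003,0,0,0],[0.01,0.014,0.0045,-0.003,0,0,0],[0.01,0.018,0.0045,-0.003,0,0,0],[0.01,0.022,0.0045,-0.003,0,0,0],[0.01,0.026,0.0045,-0.003,0,0,0],[0.01,0.031,0.0045,-0.003,0,0,0],[0.01,0.037,0.0045,-0.003,0,0,0],[0.01,0.043,0.0045,-0.003,0,0,0],[0.01,0.049,0.0045,-0.003,0,0,0],[0.01,0.055,0.0045,-0.003,0,0,0],[0.01,0.061,0.0045,-0.003,0,0,0],[0.01,0.067,0.0045,-0.003,0,0,0],[0.01,0.073,0.0045,-0.003,0,0,0],[0.01,0.078,0.0045,-0.003,0,0,0],[0.01,0.082,0.0045,-0.003,0,0,0],[0.01,0.085,0.0045,-0.003,0,0,0],[0.01,0.086,0.0045,-0.003,0,0,0]],
])

```text
time: 9.3
position: [0.5658, -0.1435, 0.0713]
ee_rot: [-1.997, -2.425, 0.0]
contact_force: [0.5, 1.2, -0.0]
opening: 0.0102
gripper_force: 0.0
```

```bash
cat >> h.py <<'E'
O=np.array([.5066,.1443]);XR=np.array([-.189,.982]);YR=np.array([-.982,-.189])
def look(name):
    f=grabw(name);V=wpts(f);hs=cv2.cvtColor(f['image'],cv2.COLOR_BGR2HSV)
    L=(V[...,:2]-O);s=L@XR;y=L@YR
    m=(hs[...,1]<60)&(V[...,2]>.098)&(V[...,2]<.135)&(s>-.36)&(s<.05)&(abs(y)<.035)
    t=f['pos'][:2]-O;print('tool s,y,z',t@XR,t@YR,f['pos'][2],'yaw',2*np.degrees(np.arctan2(f['rot'][1],f['rot'][0]))%360)
    p=np.c_[s[m],y[m]].astype(np.float32)*1000;print(m.sum(),'s',p[:,0].min(),p[:,0].max(),'top z',V[m][:,2].max(),cv2.minAreaRect(p))
    hi=m&(V[...,2]>.1235);print('s of apex',np.median(s[hi]),'y',np.median(y[hi]))
    return f
E
python3 - <<'E'
from h import *
from rig import readout
print(readout.observe()['contact_force']);look('w5')
E
```

```text
[ 0.4529865   1.16395281 -0.04651728]
tool s,y,z -0.2938325694647212 -0.0037390279556182033 0.07129755119321099 yaw 101.06901788756369
29196 s -306.47678 -188.41602 top z 0.1349969742553202 ((-247.41793823242188, 0.18009567260742188), (117.93638610839844, 70.03264617919922), 0.22496359050273895)
s of apex -0.22124889078833457 y 0.00035506576868106656
```

```bash
sed -i 's/(s>-.36)/(s>(f["pos"][:2]-O)@XR+.018)/; s/abs(y)<.035/abs(y)<.025/' h.py
python3 - <<'E'
from h import *
import h
h.grabw=lambda n:pickle.load(open(n+'.pkl','rb'))
f=look('w5');cv2.imwrite('pics/w5.png',f['image'])
E
```

```text
tool s,y,z -0.2938325694647212 -0.0037390279556182033 0.07129755119321099 yaw 101.06901788756369
19124 s -275.8256 -188.41602 top z 0.13470629450794366 ((-232.11863708496094, -4.424100875854492), (33.75676345825195, 87.40723419189453), 89.985107421875)
s of apex -0.21453164289191137 y -0.0008618331030168606
```

View pics/w5.png

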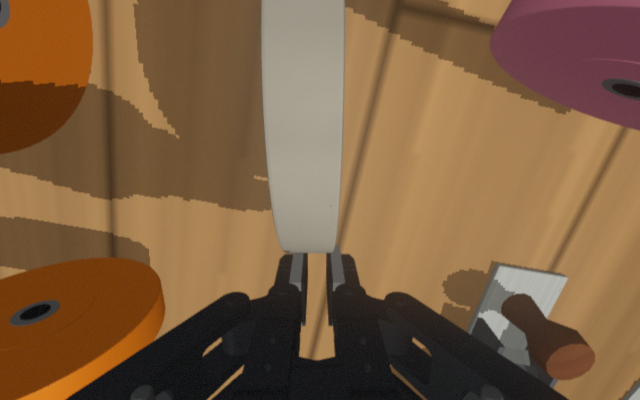

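The fingers are on the rim and the wheel is upright. The fingers sit about 3 mm to the right of it (317 px against 308), so I back off, re-centre and roll on.

drive_tool([
  [[0.01,-0.003,0,0,0,0,0],[0.01,-0.003,-0.0028,0.002,0,0,0],[0.01,-0.001,-0.0028,0.002,0,0,0],[0.01,0.002,-0.0028,0.002,0,0,0],[0.01,0.006,-0.0028,0.002,0,0,0],[0.01,0.011,-0.0028,0.002,0,0,0],[0.01,0.016,-0.0028,0.002,0,0,0],[0.01,0.021,-0.0028,0.002,0,0,0],[0.01,0.026,-0.0028,0.002,0,0,0],[0.01,0.031,-0.0028,0.002,0,0,0],[0.01,0.037,-0.0028,0.002,0,0,0],[0.01,0.043,-0.0028,0.002,0,0,0],[0.01,0.049,-0.0028,0.002,0,0,0],[0.01,0.055,-0.0028,0.002,0,0,0],[0.01,0.061,-0.0028,0.002,0,0,0],[0.01,0.067,-0.0028,0.002,0,0,0],[0.01,0.072,-0.0028,0.002,0,0,0],[0.01,0.076,-0.0028,0.002,0,0,0],[0.01,0.079,-0.0028,0.002,0,0,0],[0.01,0.08,-0.0028,0.002,0,0,0]],
])

```text
time: 11.85
position: [0.5477, -0.0655, 0.0693]
ee_rot: [1.997, 2.425, -0.0]
contact_force: [0.5, 0.7, 0.2]
opening: 0.0098
gripper_force: 0.0
```

```bash
sed -i 's/m=(hs\[...,1\]<60)&(V\[...,2\]>.098)&(V\[...,2\]<.135)/m=(hs[...,1]<60)\&(hs[...,2]>110)\&(V[...,2]>.1)\&(V[...,2]<.128)/' h.py
python3 - <<'E'
from h import *
f=look('w6')
E
```

```text
tool s,y,z -0.21384124696329807 -0.0007031133609940343 0.06928476979791426 yaw 101.06901274093056
19640 s -185.12523 -108.95222 top z 0.12693252731224708 ((-147.06529235839844, -0.7452945709228516), (76.18870544433594, 19.961233139038086), 0.6701915264129639)
s of apex -0.13445179462316942 y -0.0005577163827596167
```

The wheel is on the line (y≈-0.6 mm, 0.7°). On to just before the keeper.

drive_tool([
  [[0.01,0.003,0,0,0,0,0],[0.01,0.007,0,0,0,0,0],[0.01,0.012,0,0,0,0,0],[0.01,0.017,0,0,0,0,0],[0.01,0.022,0,0,0,0,0],[0.01,0.027,0,0,0,0,0],[0.01,0.032,0,0,0,0,0],[0.01,0.037,0,0,0,0,0],[0.01,0.041,0,0,0,0,0],[0.01,0.045,0,0,0,0,0],[0.01,0.048,0,0,0,0,0],[0.01,0.05,0,0,0,0,0],[0.01,0.05,0,0,0,0,0]],
])

```text
time: 13.52
position: [0.5381, -0.0165, 0.0693]
ee_rot: [1.997, 2.425, -0.0]
contact_force: [-0.8, 0.3, -0.3]
opening: 0.0103
gripper_force: 0.0
```

Run:
```python
from h import *
f=look('w7');cv2.imwrite('pics/w7.png',f['image'])
```

```text
tool s,y,z -0.16391318061515564 -0.0005782339630929082 0.06931966609956794 yaw 101.07006987646658
20019 s -137.23792 -58.92475 top z 0.1266712781533983 ((-98.0875244140625, -0.6345539093017578), (78.26998901367188, 19.902847290039062), 0.44521769881248474)
s of apex -0.08684040246226438 y -0.0004320455710450724
```

View pics/w7.png

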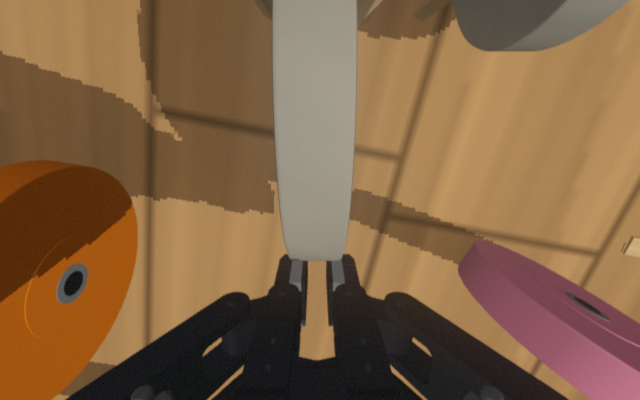

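The wheel enters between the lips (273-357 px) square and central. Now the lip stage.

drive_tool([
  [[0.01,0.002,0,0,0,0,0],[0.01,0.004,0,0,0,0,0],[0.01,0.006,0,0,0,0,0],[0.01,0.008,0,0,0,0,0],[0.01,0.01,0,0,0,0,0],[0.01,0.012,0,0,0,0,0],[0.01,0.014,0,0,0,0,0],[0.01,0.016,0,0,0,0,0],[0.01,0.018,0,0,0,0,0],[0.01,0.02,0,0,0,0,0]],
])

```text
time: 14.82
position: [0.5358, -0.0026, 0.0701]
ee_rot: [1.997, 2.417, -0.006]
contact_force: [1.9, -13.7, 3.9]
opening: 0.0101
gripper_force: 6.8
```

drive_tool([
  [[0.01,0.002,0,0,0,0,0],[0.01,0.004,0,0,0,0,0],[0.01,0.006,0,0,0,0,0],[0.01,0.008,0,0,0,0,0],[0.01,0.01,0,0,0,0,0],[0.01,0.01,0,0,0,0,0],[0.01,0.01,0,0,0,0,0]],
])

```text
time: 15.7
position: [0.5343, 0.0075, 0.0708]
ee_rot: [1.996, 2.417, -0.004]
contact_force: [1.3, -11.8, 7.0]
opening: 0.01
gripper_force: 5.7
```

Run:
```python
from h import *
f=look('w8')
```

```text
tool s,y,z -0.13953916758934864 -0.0013952134987453482 0.07077081639881395 yaw 100.88295081579393
19988 s -115.2464 -33.277718 top z 0.12640631120039236 ((-74.30264282226562, -0.5494318008422852), (82.02957153320312, 19.929428100585938), 0.6419234275817871)
s of apex -0.06525198944919869 y -0.0005796230852090628
```

drive_tool([
  [[0.01,0.002,0,0,0,0,0],[0.01,0.004,0,0,0,0,0],[0.01,0.006,0,0,0,0,0],[0.01,0.008,0,0,0,0,0],[0.01,0.01,0,0,0,0,0],[0.01,0.012,0,0,0,0,0],[0.01,0.014,0,0,0,0,0],[0.01,0.016,0,0,0,0,0],[0.01,0.018,0,0,0,0,0],[0.01,0.02,0,0,0,0,0],[0.01,0.022,0,0,0,0,0],[0.01,0.022,0,0,0,0,0]],
])

```text
time: 17.25
position: [0.5304, 0.0276, 0.0711]
ee_rot: [1.996, 2.415, -0.007]
contact_force: [0.9, -14.3, 10.0]
opening: 0.0099
gripper_force: 7.2
```

Run:
```python
from h import *
f=look('w9')
```

```text
tool s,y,z -0.1191102629196532 -0.001270072812232374 0.07109556389625842 yaw 100.84251898794018
19960 s -95.241936 -12.90822 top z 0.12678479867422793 ((-54.099273681640625, -0.3527555465698242), (82.46868896484375, 20.01170539855957), 0.59902423620224)
s of apex -0.044995352208520044 y -0.0003186988381058719
```

drive_tool([
  [[0.01,0.0015,0,0,0,0,0],[0.01,0.003,0,0,0,0,0],[0.01,0.0045,0,0,0,0,0],[0.01,0.006,0,0,0,0,0],[0.01,0.0075,0,0,0,0,0],[0.01,0.009,0,0,0,0,0],[0.01,0.0105,0,0,0,0,0],[0.01,0.012,0,0,0,0,0],[0.01,0.012,0,0,0,0,0]],
])

```text
time: 18.42
position: [0.528, 0.0385, 0.0711]
ee_rot: [1.997, 2.414, -0.009]
contact_force: [0.4, -16.0, 11.6]
opening: 0.01
gripper_force: 7.9
```

drive_tool([
  [[0.01,0.001,0,0,0,0,0],[0.01,0.002,0,0,0,0,0],[0.01,0.002,0,0,0,0,0]],
])

```text
time: 18.8
position: [0.5276, 0.0402, 0.0711]
ee_rot: [1.997, 2.414, -0.009]
contact_force: [0.9, -16.2, 11.7]
opening: 0.01
gripper_force: 8.2
```

drive_tool([
  [[0.01,0.001,0,0,0,0,0],[0.01,0.002,0,0,0,0,0],[0.01,0.002,0,0,0,0,0]],
])

```text
time: 19.18
position: [0.5272, 0.0421, 0.0711]
ee_rot: [1.997, 2.414, -0.01]
contact_force: [-0.4, -16.9, 10.7]
opening: 0.01
gripper_force: 8.3
```

drive_tool([
  [[0.01,0.001,0,0,0,0,0],[0.01,0.002,0,0,0,0,0],[0.01,0.002,0,0,0,0,0]],
])

```text
time: 19.55
position: [0.5268, 0.044, 0.0711]
ee_rot: [1.997, 2.414, -0.01]
contact_force: [-0.1, -17.2, 11.8]
opening: 0.0097
gripper_force: 8.4
```

drive_tool([
  [[0.01,0.001,0,0,0,0,0],[0.01,0.0015,0,0,0,0,0],[0.01,0.0015,0,0,0,0,0]],
])

```text
time: 19.92
position: [0.5265, 0.0453, 0.0711]
ee_rot: [1.997, 2.413, -0.01]
contact_force: [0.1, -17.0, 12.4]
opening: 0.0098
gripper_force: 8.5
```

drive_tool([
  [[0.01,0.001,0,0,0,0,0],[0.01,0.0015,0,0,0,0,0],[0.01,0.0015,0,0,0,0,0]],
])

```text
time: 20.3
position: [0.5262, 0.0466, 0.0711]
ee_rot: [1.997, 2.413, -0.01]
contact_force: [0.4, -17.0, 12.3]
opening: 0.01
gripper_force: 8.6
```

drive_tool([
  [[0.01,0.0005,0,0,0,0,0],[0.01,0.001,0,0,0,0,0],[0.01,0.001,0,0,0,0,0]],
])

```text
time: 20.68
position: [0.526, 0.0475, 0.0711]
ee_rot: [1.997, 2.413, -0.011]
contact_force: [0.7, -17.4, 11.9]
opening: 0.0103
gripper_force: 8.7
```

drive_tool([
  [[0.01,0.0005,0,0,0,0,0],[0.01,0.001,0,0,0,0,0],[0.01,0.001,0,0,0,0,0]],
])

```text
time: 21.05
position: [0.5258, 0.0485, 0.0711]
ee_rot: [1.997, 2.413, -0.011]
contact_force: [-0.1, -18.1, 12.1]
opening: 0.0097
gripper_force: 8.7
```

drive_tool([
  [[0.01,0.0005,0,0,0,0,0],[0.01,0.001,0,0,0,0,0],[0.01,0.001,0,0,0,0,0]],
])

```text
time: 21.42
position: [0.5255, 0.0494, 0.0711]
ee_rot: [1.997, 2.413, -0.011]
contact_force: [0.7, -17.3, 11.6]
opening: 0.0097
gripper_force: 8.7
```

drive_tool([
  [[0.01,0.0005,0,0,0,0,0],[0.01,0.001,0,0,0,0,0],[0.01,0.001,0,0,0,0,0]],
])

```text
time: 21.8
position: [0.5253, 0.0504, 0.0711]
ee_rot: [1.997, 2.413, -0.011]
contact_force: [0.2, -18.0, 11.6]
opening: 0.0098
gripper_force: 8.8
```

drive_tool([
  [[0.01,0.0005,0,0,0,0,0],[0.01,0.001,0,0,0,0,0],[0.01,0.001,0,0,0,0,0]],
])

```text
time: 22.18
position: [0.5251, 0.0514, 0.071]
ee_rot: [1.997, 2.413, -0.011]
contact_force: [-1.2, -17.8, 11.5]
opening: 0.0102
gripper_force: 8.8
```

drive_tool([
  [[0.01,0.0005,0,0,0,0,0],[0.01,0.001,0,0,0,0,0],[0.01,0.001,0,0,0,0,0]],
])

```text
time: 22.55
position: [0.5249, 0.0523, 0.071]
ee_rot: [1.997, 2.413, -0.011]
contact_force: [0.6, -18.3, 12.9]
opening: 0.0101
gripper_force: 8.8
```

drive_tool([
  [[0.01,0.0005,0,0,0,0,0],[0.01,0.001,0,0,0,0,0],[0.01,0.001,0,0,0,0,0]],
])

```text
time: 22.92
position: [0.5247, 0.0532, 0.071]
ee_rot: [1.997, 2.413, -0.011]
contact_force: [-0.5, -17.4, 12.9]
opening: 0.0097
gripper_force: 8.8
```

drive_tool([
  [[0.01,0.0005,0,0,0,0,0],[0.01,0.001,0,0,0,0,0],[0.01,0.001,0,0,0,0,0]],
])

```text
time: 23.3
position: [0.5246, 0.0537, 0.071]
ee_rot: [1.998, 2.413, -0.012]
contact_force: [-1.2, -19.2, 12.7]
opening: 0.0099
gripper_force: 9.3
```

drive_tool([
  [[0.01,0.0005,0,0,0,0,0],[0.01,0.001,0,0,0,0,0],[0.01,0.001,0,0,0,0,0]],
])

```text
time: 23.68
position: [0.5246, 0.0538, 0.0711]
ee_rot: [1.998, 2.412, -0.013]
contact_force: [0.1, -20.4, 13.1]
opening: 0.0097
gripper_force: 10.2
```

It has met the stop: the tool no longer advances and the force is rising. The drag baseline is about 18 N. I press on to about 27 N.

drive_tool([
  [[0.01,0.0005,0,0,0,0,0],[0.01,0.001,0,0,0,0,0],[0.01,0.001,0,0,0,0,0]],
])

```text
time: 24.05
position: [0.5246, 0.0538, 0.0711]
ee_rot: [1.998, 2.41, -0.014]
contact_force: [-0.2, -22.1, 11.9]
opening: 0.0099
gripper_force: 11.0
```

drive_tool([
  [[0.01,0.0005,0,0,0,0,0],[0.01,0.001,0,0,0,0,0],[0.01,0.001,0,0,0,0,0]],
])

```text
time: 24.42
position: [0.5245, 0.0539, 0.0711]
ee_rot: [1.998, 2.409, -0.016]
contact_force: [0.7, -25.1, 12.7]
opening: 0.0098
gripper_force: 11.9
```

drive_tool([
  [[0.01,0.0005,0,0,0,0,0],[0.01,0.0012,0,0,0,0,0],[0.01,0.0012,0,0,0,0,0],[0.01,0.0012,0,0,0,0,0],[0.01,0.0012,0,0,0,0,0]],
])

```text
time: 25.05
position: [0.5245, 0.054, 0.0711]
ee_rot: [1.998, 2.408, -0.017]
contact_force: [0.9, -26.2, 12.3]
opening: 0.0098
gripper_force: 12.9
```

Pressed about 8.5 N over the drag. Backing off straight and slowly.

drive_tool([
  [[0.01,-0.001,0,0,0,0,0],[0.01,-0.002,0,0,0,0,0],[0.01,-0.003,0,0,0,0,0],[0.01,-0.004,0,0,0,0,0],[0.01,-0.005,0,0,0,0,0],[0.01,-0.006,0,0,0,0,0],[0.01,-0.007,0,0,0,0,0],[0.01,-0.008,0,0,0,0,0],[0.01,-0.009,0,0,0,0,0],[0.01,-0.01,0,0,0,0,0],[0.01,-0.011,0,0,0,0,0],[0.01,-0.012,0,0,0,0,0],[0.01,-0.014,0,0,0,0,0],[0.01,-0.018,0,0,0,0,0],[0.01,-0.025,0,0,0,0,0],[0.01,-0.035,0,0,0,0,0],[0.01,-0.045,0,0,0,0,0],[0.01,-0.045,0,0,0,0,0]],
])

```text
time: 27.3
position: [0.5306, 0.0214, 0.0692]
ee_rot: [2.0, 2.423, -0.001]
contact_force: [0.5, 0.6, -0.4]
opening: 0.0102
gripper_force: 0.0
```

Run:
```python
from h import *
f=look('w10');cv2.imwrite('pics/w10.png',f['image'])
```

```text
tool s,y,z -0.12524416268595398 -0.0003517955771648847 0.06918050536700472 yaw 100.92966294077527
14236 s -69.317024 -21.95646 top z 0.12678423104560155 ((-45.631378173828125, -0.03616619110107422), (47.36228942871094, 19.89267921447754), 0.041111305356025696)
s of apex -0.026415436582509538 y 1.475562876524506e-05
```

View pics/w10.png

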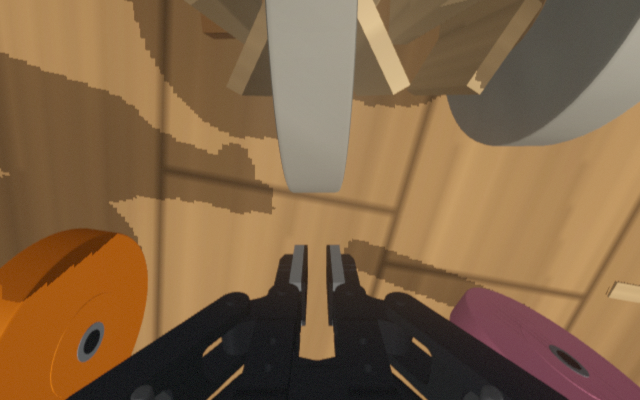

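The wheel stands upright, square (0.04°) and central (y≈0) in the bay at x≈-19 mm, where it met the stop. The fingers are clear of it (rear rim at row 190, fingertips at row 245). Handing in.

```bash
python3 -c "
from rig import job
print(job.close_job())"
```

```text
the job is handed in; nothing more can be done
None
```

The wheel was rolled on its rim into the empty bay, pressed on the stop with about 8.5 N over the measured drag, and left standing square and central against the stop at rack x ≈ -19 mm; the job is handed in, but no verdict came back.

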